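# Gauge a spacer plate in the stepped slot

### The arm

A 6-joint arm with a two-finger parallel gripper is mounted at the origin on a cart in front of the work surface, level with it; the furniture and walls round the work are solid. World frame = base frame: x ahead of the robot, y to its left, z up, the work surface at z = 0. Lengths are in mm, angles in degrees, forces in N, time in s.
With the tool pointing down it reaches from about 300 to 850 mm from the base axis. Payload 4.2 kg.
Tool frame: the origin (TCP) lies between the finger pads, 19 mm behind the fingertips; this is the grasp point; z points along the fingers, y is the line along which they close (so a half turn about z gives the same grasp; the last joint's range is limited). The gripper opens to 91 mm and grips with 3 to 60 N. Pads are 32 mm wide; open, the fingers measure 118 mm over their backs; the gripper's body (76 mm by 178 mm) begins 60 mm behind the grasp point.
Start: joints at [70.646, 18.312, 89.639, -0, 72.044, -1.146], TCP at [179.676, 546.221, 232.776] pointing down, gripper open.
Joint ranges: [-177.97, 177.97], [-48.28, 115.42], [12.27, 149.76], [-77.06, 257.06], [2.81, 150.46], [-146.56, 146.56]. Speed limits (degrees/s): [147.25, 147.25, 180, 180, 180, 180].

### API

Orientations are given as [roll, pitch, yaw] about the fixed x, y, z axes, in that order (R = Rz(yaw) Ry(pitch) Rx(roll)).
In Python, from workcell import env gives the robot as it stands. The module is installed in compiled form; this text tells all that it offers.
- The arm moves only by the tool arm_command, never from a script. Its argument "rows" is a list of rows, each an object with "delta_pos": the shift along the tool's x, y, z in mm, a list of three; "roll": the turn about the tool's z in units of 5 degrees (1.0 is 5 degrees); "jaw": the opening in per cent of the stroke, from 0 (shut) to 100 (fully open). A call has 1 to 20 rows; each row is the pose to reach, as a shift and turn from the pose commanded when the call began, along the tool's axes at that moment; what a row does not reach only later rows make up. A row lasts 1/12 s, in which the tool goes at most 41.7 mm and 7.16 degrees, less where a joint would pass 70% of its speed; a pose out of reach is approached as far as the arm can. A call with a gripper value outside its range is refused whole. The fingers move at their own pace and stop on an object; "squeeze" is the grip in N (left out, the last holds). Time passes only in rows, so rows that repeat a pose let the fingers close. It gives the time, the measured TCP pose, the force, the opening and the grip force at its end, in the units of the state.
- env.state(): the state, without advancing time (a new reading comes with each control period).
- env.grab_frame(name): name is "scene" or "side" or "wrist"; returns a dict with "img" (384x512x3 uint8, blue, green, red), "z_map" (384x512 float32, mm along the optical axis (not along the pixel's ray), 0 where there is no reading), "fov_y" (degrees; the focal length in pixels is half the picture's height over the tangent of half this angle, whatever the lens; pixels are square), "cx", "cy" (the principal point, pixels), "R" (3x3) and "t" (3): a world point X has camera coordinates R X + t; the wrist camera has in their place "T_tool_cam" (4x4, takes a point from camera to tool coordinates, whose origin is the TCP and whose axes are the flange's). Camera axes: x right, y down, z forward; pixel columns grow to the right and rows downward; lengths in mm; the calibration is good to about 2 mm. A picture is of the moment at which its call begins: read the wrist's pose just before it.
- env.job_done(): hands the job in; it is judged then, once.
The state is a dict: "time_s": time; "qpos": joint angles; "qvel": joint speeds; "effort": joint torques, N m; "ee_pos": TCP position; "ee_rot": TCP orientation; "force": force on the tool from outside, world axes, zero at the start; "torque": the same for the moment, N m; "gripper_width": finger opening in mm; "gripper_force": force on a finger pad.
Only numpy, scipy, OpenCV 4.12 (cv2) and the standard library are available. Lean on these libraries where they do the work, as an engineer would, in place of code of your own. Each camera call takes 0.05 s, during which the arm holds its last target. There are 200 camera calls.

### The job

Size the spacer plate that stands in the single stand: lower it to the floor of the slot gauge's wide end, then, keeping it lightly against the straight fence, slide it along the narrowing slot until its own thickness stops it, and seat it on that shoulder with a steady push of about 10 N for half a second. Leave it standing there square against the fence with its leading end touching the shoulder that stopped it. Do not force it (25 N is too much), and leave the two plates in the double stand and the other things on the bench alone.

Things in the scene. Friction and masses are not known exactly. Their poses are not given: they have to be found in the camera images.
- granite: dark granite inspection plate, fixed, 260 x 320 mm, top 30 mm over the bench; origin on the bench under its centre. Gauge and stands are on it. To its left (+y) stands a stereo microscope 0.33 m tall: cross it with the TCP above 0.4 m
- slot_gauge: stepped slot gauge, fixed: dark base plate 88 x 172 x 10 mm with two steel bars, each 150 mm long, tops at z = 26 mm. Origin under its centre, z up. The slot between the bars runs along its y, floor at z = 10 mm, 16 mm deep, open at both ends, narrowing in steps towards +y. It is rigid: touch it at 10 mm/s or slower; over 25 N between plate or gripper and gauge is too much
- fence (a point): top edge of the far (+x) bar, the straight fence: its slot face is at gauge x = +11 mm all along; the point is at gauge (11, 0, 26) mm. A plate off the fence by more than 1.2 mm catches on too early a shoulder
- wide_end (a point): slot floor in the middle of the wide end, at gauge (0, -52, 10) mm. There the gap is 22 mm, from gauge y = -75 to -25 mm; frame as the gauge's
- stepped_jaw: the near (-x) stepped bar of the gauge; origin and axes are the gauge's own. Gap from the fence: 17.2 mm for y = -25 to 3, 13.7 mm to y = 31, 10.2 mm to y = 59, 7 mm to y = 75, with square shoulders. A plate's +y end stops at the first gap narrower than itself: y = 3, 31 or 59 mm for 16, 12.5 or 9 mm
- single_stand: small wooden stand with one slot, 46 x 64 x 18 mm, fixed on the granite plate; origin under its centre. Slot 20 mm wide (x), 48 mm long (y), floor at z = 6 mm, side walls 18 mm and end walls 12 mm high. The plate to be gauged stands loosely in it, thickness along the stand's x
- double_stand: the same with two slots in line, 46 x 120 x 18 mm, fixed, slot centres at y = -28 and +28 mm; the other two plates stand in it
- plate_a: ground steel spacer plate standing on edge, 36 mm long (its y), 44 mm tall (z), two dark cross holes; origin at the centre of its underside, thickness along its x, 0.1 to 0.22 kg. The three plates look alike: one is 9, one 12.5, one 16 mm thick, unmarked; which one stands in the single stand changes
- plate_b: ground steel spacer plate standing on edge, 36 mm long (its y), 44 mm tall (z), two dark cross holes; origin at the centre of its underside, thickness along its x, 0.1 to 0.22 kg. The three plates look alike: one is 9, one 12.5, one 16 mm thick, unmarked; which one stands in the single stand changes
- plate_c: ground steel spacer plate standing on edge, 36 mm long (its y), 44 mm tall (z), two dark cross holes; origin at the centre of its underside, thickness along its x, 0.1 to 0.22 kg. The three plates look alike: one is 9, one 12.5, one 16 mm thick, unmarked; which one stands in the single stand changes
- flange: turned brass flange standing on the bench, 30 mm wide, 26 mm high; leave alone
- steel_dish: round steel dish, 60 mm wide, 12 mm high; leave alone

How it is judged:
By the outcome, as a careful person would: the job done as asked, in the order asked, and still so for the second after the job is handed in, with the robot touching nothing.
It also fails if it takes over 58 s, if anything falls off the work surface, if the arm or the gripper's body presses on something with over 40 N, if the wrist force passes 120 N, or if a joint passes its speed limit or range.

## Working session

There is one attempt and no reset: what is moved stays moved. The work goes in short steps, Python scripts to look and compute and a tool call to move; the robot and the scene stay as the last step left them, time stands still between calls to the robot, and variables do not carry over. Pictures are saved under pics/ and viewed, at most 10 in all, crops included, and the job is handed in when it is done.

Besides the shell and the picture viewer there is one more tool, called after "Request:" as name(argument=value, ...) on one line, values as JSON. arm_command: Moves the arm, as the interface text tells. Its arguments: {"type":"object","properties":{"rows":{"type":"array"},"squeeze":{"type":"number"}},"required":["rows"]}

```bash
mkdir -p pics; python3 - <<'E'
from workcell import env
import cv2,numpy as np
s=env.state();print({k:np.round(v,2).tolist() for k,v in s.items()})
for n in("scene","side"):
    f=env.grab_frame(n);np.savez(f"{n}0.npz",**f);cv2.imwrite(f"pics/{n}0.png",f["img"])
    print(n,f["fov_y"],f["cx"],f["cy"],"cam",-f["R"].T@f["t"],f["R"][2],(f["z_map"]>0).mean())
a=cv2.imread("pics/scene0.png");b=cv2.imread("pics/side0.png")
cv2.imwrite("pics/both0.png",cv2.resize(np.vstack([a,b]),(400,600)) if 0 else np.vstack([a,b])[:])
E
```

```text
{'time_s': 0.0, 'qpos': [70.65, 18.35, 89.71, 0.0, 72.04, -1.15], 'qvel': [-0.0, -0.01, -0.07, -0.03, 0.01, 0.03], 'effort': [-0.0, -41.25, -23.2, 0.07, 0.05, -0.0], 'ee_pos': [179.51, 545.76, 231.91], 'ee_rot': [-179.9, -0.0, 161.79], 'force': [-0.19, -0.44, -0.93], 'torque': [0.01, 0.01, -0.02], 'gripper_force': 0.0, 'gripper_width': 91.05}
scene 44.63628371512403 250.9775166332801 189.95330394207605 cam [ 212.22584285 -837.67267902  649.97150493] [ 0.35479806  0.64623633 -0.67564558] 0.9957936604817709
side 51.414352468989044 256.9840050526742 196.37967933628929 cam [  448.12944078 -1050.01302193   406.2998586 ] [ 0.08839074  0.91445064 -0.39492671] 0.9959208170572916
```

View pics/scene0.png

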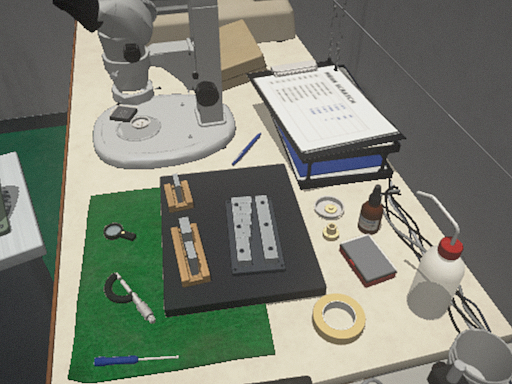

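View pics/side0.png

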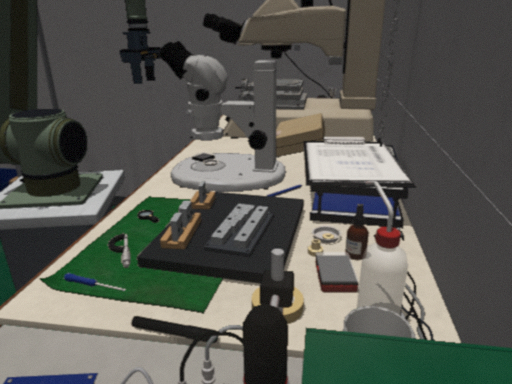

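The scene view shows the microscope at the left rear, with the single stand near (178,192), the double stand near (190,253) and the gauge near (256,233) on the granite. The side view agrees. Next I take coarse poses from the depth.

```bash
cat > h.py <<'E'
import numpy as np,cv2
from scipy.spatial.transform import Rotation as Ro
def cam(f,s=None):
    """-> focal, R_wc, cam origin (world)"""
    fl=f["img"].shape[0]/2/np.tan(np.radians(f["fov_y"])/2)
    if "R" in f: return fl,f["R"].T,-f["R"].T@f["t"]
    T=f["T_tool_cam"];Rt=Ro.from_euler("xyz",s["ee_rot"],degrees=True).as_matrix()
    return fl,Rt@T[:3,:3],Rt@T[:3,3]+s["ee_pos"]
def rays(f,u,v,s=None):
    fl,R,o=cam(f,s);u,v=np.asarray(u,float),np.asarray(v,float)
    d=np.stack([(u-f["cx"])/fl,(v-f["cy"])/fl,np.ones_like(u)],-1)
    return d@R.T,o
def cloud(f,s=None):
    v,u=np.mgrid[:384,:512];d,o=rays(f,u,v,s);return d*f["z_map"][...,None]+o
def onz(f,u,v,z,s=None):
    d,o=rays(f,u,v,s);return o+d*((z-o[2])/d[...,2])[...,None]
def rect(P,m):
    r=cv2.minAreaRect(P[m][:,:2].astype(np.float32));return np.round(r[0],1),np.round(r[1],1),round(r[2],1)
E
python3 - <<'E'
from h import *
f=dict(np.load("scene0.npz"));P=cloud(f);z=P[...,2]
reg=np.zeros(z.shape,bool);reg[160:312,155:325]=1
print(np.histogram(z[reg],np.arange(-6,100,4)))
def comps(m,mn):
    n,l,st,c=cv2.connectedComponentsWithStats(m.astype(np.uint8))
    for i in range(1,n):
        if st[i,4]>mn: print(st[i],rect(P,l==i),round(np.median(z[l==i]),1))
print("gran");comps(reg&(z>20)&(z<36),300)
hsv=cv2.cvtColor(f["img"],cv2.COLOR_BGR2HSV)
print("bars");comps(reg&(z>50)&(z<62),30)
print("plates");comps(reg&(z>68)&(z<90),5)
print("wood");comps(reg&(hsv[...,0]>5)&(hsv[...,0]<25)&(hsv[...,1]>90)&(z>40)&(z<56),50)
E
```

```text
(array([  80, 2911, 1353,  336,  370,  355,  464,  629, 5392, 7454,  402,
       1736,  358, 1213,  188, 1740,  159,   44,   54,   40,   86,  368,
         11,    0,    0,    0]), array([-6, -2,  2,  6, 10, 14, 18, 22, 26, 30, 34, 38, 42, 46, 50, 54, 58,
       62, 66, 70, 74, 78, 82, 86, 90, 94, 98]))
gran
[292 160  33  24 445] (array([ 678.8, -244.9]), array([75.8, 67.2]), 64.9) 23.8
[  159   163   166   149 13251] (array([ 464.1, -309.4]), array([323.1, 259.9]), 70.6) 30.2
bars
[254 195  24  66 854] (array([ 502.8, -358.5]), array([153.2,  22.2]), 67.4) 56.2
[ 231  196   20   67 1069] (array([ 463.2, -340.5]), array([153.1,  35.1]), 61.3) 56.2
[189 264   9   6  40] (array([ 355.1, -383. ]), array([ 6.2, 14.1]), 49.1) 57.0
plates
[301 160  24   4  51] (array([ 658.8, -274.2]), array([ 9.2, 44.8]), 62.5) 77.2
[172 173   9  17  93] (array([ 403.4, -199. ]), array([37.8,  9. ]), 77.7) 79.6
[178 216  14  22 203] (array([ 372.8, -313.3]), array([37.4, 16. ]), 76.8) 79.9
[184 240  13  25 188] (array([ 359.5, -367.4]), array([39.7, 12.4]), 79.8) 79.8
wood
[164 180  29  29 391] (array([ 402.7, -200.9]), array([65.7, 45.7]), 77.7) 47.7
[171 223  39  61 943] (array([ 365.4, -342.2]), array([120.5,  45.8]), 77.1) 47.9
```

The granite, gauge (yaw about -22.6°), stands and plate tops all match their stated heights and sizes. The single-stand plate looks like the 9 mm one. Now I lift and cross the microscope with the TCP at z about 430.

Request:
arm_command(rows=[{"delta_pos": [0, 0, -40], "roll": 0, "jaw": 100}, {"delta_pos": [0, 0, -80], "roll": 0, "jaw": 100}, {"delta_pos": [0, 0, -120], "roll": 0, "jaw": 100}, {"delta_pos": [0, 0, -160], "roll": 0, "jaw": 100}, {"delta_pos": [0, 0, -200], "roll": 0, "jaw": 100}, {"delta_pos": [0, 0, -200], "roll": 0, "jaw": 100}, {"delta_pos": [-30, -23, -200], "roll": 1, "jaw": 100}, {"delta_pos": [-60, -46, -200], "roll": 2, "jaw": 100}, {"delta_pos": [-90, -69, -200], "roll": 3, "jaw": 100}, {"delta_pos": [-120, -92, -200], "roll": 4, "jaw": 100}, {"delta_pos": [-150, -115, -200], "roll": 5, "jaw": 100}, {"delta_pos": [-180, -138, -200], "roll": 6, "jaw": 100}, {"delta_pos": [-210, -161, -200], "roll": 7, "jaw": 100}, {"delta_pos": [-240, -184, -200], "roll": 8, "jaw": 100}, {"delta_pos": [-270, -207, -200], "roll": 9, "jaw": 100}, {"delta_pos": [-300, -230, -200], "roll": 10, "jaw": 100}, {"delta_pos": [-330, -253, -200], "roll": 11, "jaw": 100}, {"delta_pos": [-360, -276, -200], "roll": 12, "jaw": 100}, {"delta_pos": [-380, -292, -200], "roll": 12, "jaw": 100}, {"delta_pos": [-380, -292, -200], "roll": 12, "jaw": 100}])

```text
time_s: 1.77
ee_pos: [451.4, 146.5, 431.6]
ee_rot: [-179.9, 0.1, 101.5]
force: [-0.9, 0.0, 0.2]
gripper_width: 91.1
gripper_force: 0.0
```

Request:
arm_command(rows=[{"delta_pos": [-37, -10, 0], "roll": 0.6, "jaw": 60}, {"delta_pos": [-75, -20, 0], "roll": 1.2, "jaw": 60}, {"delta_pos": [-112, -30, 0], "roll": 1.8, "jaw": 60}, {"delta_pos": [-150, -40, 0], "roll": 2.4, "jaw": 60}, {"delta_pos": [-187, -50, 0], "roll": 3, "jaw": 60}, {"delta_pos": [-225, -60, 0], "roll": 3.6, "jaw": 60}, {"delta_pos": [-262, -70, 0], "roll": 4.2, "jaw": 60}, {"delta_pos": [-300, -80, 0], "roll": 4.8, "jaw": 60}, {"delta_pos": [-337, -90, 0], "roll": 5.4, "jaw": 60}, {"delta_pos": [-375, -99, 0], "roll": 6, "jaw": 60}, {"delta_pos": [-375, -99, 0], "roll": 6, "jaw": 60}, {"delta_pos": [-375, -99, 0], "roll": 6, "jaw": 60}])

```text
time_s: 2.77
ee_pos: [429.0, -238.1, 431.6]
ee_rot: [-179.9, -0.1, 71.6]
force: [0.6, 1.4, -0.1]
gripper_width: 54.6
gripper_force: 0.0
```

```bash
cat > look.py <<'E'
import sys
from workcell import env
from h import *
def look(tag):
    s=env.state();f=env.grab_frame("wrist");np.savez(f"w{tag}.npz",**f);np.save(f"w{tag}s.npy",s,allow_pickle=True)
    cv2.imwrite(f"pics/w{tag}.png",f["img"]);return f,s
E
python3 - <<'E'
from look import *
f,s=look("1");print(s["ee_pos"],s["ee_rot"],f["T_tool_cam"].round(2).tolist())
P=cloud(f,s);z=P[...,2];g=(P[...,0]>300)&(P[...,0]<600)&(P[...,1]<-100)&(P[...,1]>-480)
def comps(m,mn):
    n,l,st,c=cv2.connectedComponentsWithStats((m&g).astype(np.uint8))
    for i in range(1,n):
        if st[i,4]>mn: print(st[i],rect(P,l==i),round(np.median(z[l==i]),1))
print("bars");comps((z>51)&(z<62),100)
print("plates");comps((z>70)&(z<90),30)
print("stands");comps((z>44)&(z<52),150)
print("base");comps((z>36)&(z<62),500)
E
```

```text
[ 428.96962318 -238.12400805  431.59105975] [-1.79879070e+02 -6.80604778e-02  7.16469844e+01] [[0.0, -0.97, -0.25, 69.9], [1.0, 0.0, 0.0, 0.32], [-0.0, -0.25, 0.97, -151.93], [0.0, 0.0, 0.0, 1.0]]
bars
[ 289  157   33   91 1629] (array([ 470.3, -344.4]), array([150.5,  37. ]), 67.2) 56.2
[320 159  20  53 687] (array([ 517. , -327.1]), array([82.5, 22.7]), 67.5) 56.2
plates
[230 119  10  25 165] (array([ 404.6, -198.6]), array([35.5,  9.1]), 77.4) 80.0
[234 196  13  25 256] (array([ 374.1, -313. ]), array([36.3, 16.1]), 77.4) 80.2
[239 230  10  19 152] (array([ 361.7, -362.9]), array([28. , 12.3]), 79.0) 80.0
stands
[240 108  13  43 350] (array([ 420. , -203.4]), array([63.7, 13. ]), 77.8) 47.9
[219 111  13  42 352] (array([ 387.8, -196.7]), array([63.3, 13.2]), 77.5) 47.9
[236 183  24  66 535] (array([ 376.2, -339.3]), array([112.4,  28.7]), 77.4) 48.0
[225 185  15  64 496] (array([ 351.8, -332.1]), array([109.1,  13.1]), 77.0) 48.1
base
[219 108  34  45 980] (array([ 403.8, -200. ]), array([64. , 46.1]), 77.6) 47.4
[ 281  149   65  100 4278] (array([ 483.9, -350. ]), array([172. ,  88.2]), 67.4) 54.7
[ 225  182   35   67 1344] (array([ 367.4, -337.8]), array([114.4,  46.1]), 77.1) 47.8
```

View pics/w1.png

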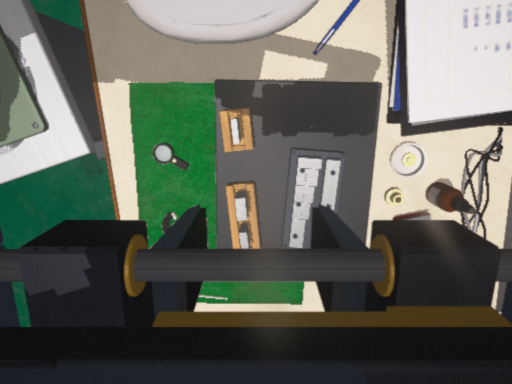

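The wrist view shows the single plate at (235,128), the double stand at (243,215) and the gauge at (313,190). The poses agree with the scene view to about 1.5 mm. I descend over the plate and check it from closer.

Request:
arm_command(rows=[{"delta_pos": [5, -6, 38], "roll": -0.2, "jaw": 50}, {"delta_pos": [10, -12, 76], "roll": -0.4, "jaw": 50}, {"delta_pos": [15, -18, 114], "roll": -0.6, "jaw": 50}, {"delta_pos": [20, -24, 152], "roll": -0.8, "jaw": 50}, {"delta_pos": [25, -30, 190], "roll": -1, "jaw": 50}, {"delta_pos": [29.3, -35.8, 220], "roll": -1.17, "jaw": 50}, {"delta_pos": [29.3, -35.8, 240], "roll": -1.17, "jaw": 50}, {"delta_pos": [29.3, -35.8, 250], "roll": -1.17, "jaw": 50}, {"delta_pos": [29.3, -35.8, 250], "roll": -1.17, "jaw": 50}, {"delta_pos": [29.3, -35.8, 250], "roll": -1.17, "jaw": 50}, {"delta_pos": [29.3, -35.8, 250], "roll": -1.17, "jaw": 50}])

```text
time_s: 3.73
ee_pos: [405.2, -197.6, 183.9]
ee_rot: [179.9, 0.0, 77.7]
force: [0.4, -0.4, 0.9]
gripper_width: 45.6
gripper_force: 0.0
```

```bash
python3 - <<'E'
from look import *
f,s=look("2");print(s["ee_pos"],s["ee_rot"],s["force"])
P=cloud(f,s);z=P[...,2];g=(P[...,0]>300)&(P[...,0]<600)&(P[...,1]<-100)&(P[...,1]>-480)
def comps(m,mn):
    n,l,st,c=cv2.connectedComponentsWithStats((m&g).astype(np.uint8))
    for i in range(1,n):
        if st[i,4]>mn: print(st[i],rect(P,l==i),round(np.median(z[l==i]),1))
print("bars");comps((z>51)&(z<62),100)
print("plates");comps((z>70)&(z<90),30)
print("stands");comps((z>44)&(z<52),150)
E
```

```text
[ 405.17254041 -197.61619736  183.85748669] [1.79872610e+02 1.52361001e-02 7.77343638e+01] [ 0.43257944 -0.44809461  0.89048276]
bars
[243 293  18   7 114] (array([ 378.1, -295.5]), array([ 1.7, 15.6]), 76.6) 56.4
plates
[252 172  12  47 559] (array([ 404.9, -198.2]), array([36. ,  8.7]), 77.7) 80.0
[242 305  19   7 127] (array([ 378. , -295.6]), array([ 2. , 15.5]), 76.2) 75.2
stands
[ 230  151   16   72 1063] (array([ 387.8, -195.7]), array([63.6, 12.8]), 77.3) 47.9
[ 269  151   16   72 1064] (array([ 420.6, -202.9]), array([63.4, 12.9]), 78.2) 47.9
[227 282  14  30 420] (array([ 360.1, -297.5]), array([32.3, 12.4]), 76.9) 48.1
[262 282  14  30 408] (array([ 392.4, -304.4]), array([31.7, 12.3]), 77.9) 48.0
```

View pics/w2.png

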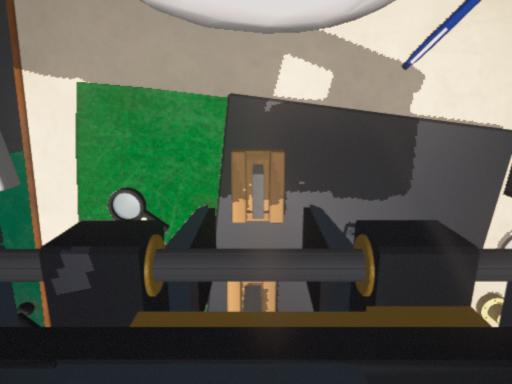

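The plate is at (258,190), centred between the fingers to within about 0.7 mm. I descend and grip it.

Request:
arm_command(rows=[{"delta_pos": [-0.6, 0, 30], "roll": 0, "jaw": 50}, {"delta_pos": [-0.6, 0, 60], "roll": 0, "jaw": 50}, {"delta_pos": [-0.6, 0, 80], "roll": 0, "jaw": 50}, {"delta_pos": [-0.6, 0, 92], "roll": 0, "jaw": 50}, {"delta_pos": [-0.6, 0, 100], "roll": 0, "jaw": 50}, {"delta_pos": [-0.6, 0, 105], "roll": 0, "jaw": 50}, {"delta_pos": [-0.6, 0, 108.5], "roll": 0, "jaw": 50}, {"delta_pos": [-0.6, 0, 108.5], "roll": 0, "jaw": 30}, {"delta_pos": [-0.6, 0, 108.5], "roll": 0, "jaw": 20}, {"delta_pos": [-0.6, 0, 108.5], "roll": 0, "jaw": 14}, {"delta_pos": [-0.6, 0, 108.5], "roll": 0, "jaw": 10}, {"delta_pos": [-0.6, 0, 108.5], "roll": 0, "jaw": 5}, {"delta_pos": [-0.6, 0, 108.5], "roll": 0, "jaw": 5}, {"delta_pos": [-0.6, 0, 108.5], "roll": 0, "jaw": 5}, {"delta_pos": [-0.6, 0, 108.5], "roll": 0, "jaw": 0}, {"delta_pos": [-0.6, 0, 108.5], "roll": 0, "jaw": 0}, {"delta_pos": [-0.6, 0, 108.5], "roll": 0, "jaw": 0}], squeeze=30)

```text
time_s: 5.2
ee_pos: [404.3, -198.9, 74.5]
ee_rot: [180.0, 0.0, 77.6]
force: [-0.1, 0.1, 4.2]
gripper_width: 8.6
gripper_force: 30.0
```

The gripped width is 8.6 mm, so this is the 9 mm plate and the shoulder is at y = 59. I lift it and carry it over the wide end.

Request:
arm_command(rows=[{"delta_pos": [0, 0, -15], "roll": 0, "jaw": 0}, {"delta_pos": [0, 0, -35], "roll": 0, "jaw": 0}, {"delta_pos": [0, 0, -60], "roll": 0, "jaw": 0}, {"delta_pos": [0, 0, -75], "roll": 0, "jaw": 0}, {"delta_pos": [-10, 6, -80], "roll": 0.2, "jaw": 0}, {"delta_pos": [-30, 17, -80], "roll": 0.4, "jaw": 0}, {"delta_pos": [-55, 31, -80], "roll": 0.7, "jaw": 0}, {"delta_pos": [-85, 48, -80], "roll": 1.1, "jaw": 0}, {"delta_pos": [-115, 65, -80], "roll": 1.5, "jaw": 0}, {"delta_pos": [-145, 82, -80], "roll": 1.8, "jaw": 0}, {"delta_pos": [-168, 95, -80], "roll": 2.04, "jaw": 0}, {"delta_pos": [-180, 102, -80], "roll": 2.04, "jaw": 0}, {"delta_pos": [-182, 103, -80], "roll": 2.04, "jaw": 0}, {"delta_pos": [-182, 103, -80], "roll": 2.04, "jaw": 0}, {"delta_pos": [-182, 103, -80], "roll": 2.04, "jaw": 0}, {"delta_pos": [-182, 103, -80], "roll": 2.04, "jaw": 0}])

```text
time_s: 6.53
ee_pos: [465.2, -397.4, 153.7]
ee_rot: [-179.9, -0.0, 67.5]
force: [0.1, -0.6, -1.1]
gripper_width: 8.7
gripper_force: 30.0
```

```bash
cat >> look.py <<'E'
from scipy.optimize import least_squares
def analyse(tag,zb=(52,60)):
    f,s=look(tag);print(s["ee_pos"].round(2),s["ee_rot"].round(2),s["force"].round(2),s["gripper_width"])
    P=cloud(f,s);z=P[...,2];g=(P[...,0]>400)&(P[...,0]<600)&(P[...,1]<-220)&(P[...,1]>-480)
    n,l,st,c=cv2.connectedComponentsWithStats((g&(z>zb[0])&(z<zb[1])).astype(np.uint8))
    for i in range(1,n):
        if st[i,4]>100: print("bar",st[i],rect(P,l==i),round(np.median(z[l==i]),1))
    return f,s,P
def fence(f,s,P,o=(483.9,-350.),yaw=-22.6):
    """slot edges in gauge frame at z=56 for y-bins (depth segmentation, ray cast)"""
    a=np.radians(yaw);v,u=np.mgrid[:384,:512];m=(P[...,2]>51)&(P[...,2]<62)
    q=onz(f,u[m],v[m],56.,s)[:,:2]-o;x=q@[np.cos(a),np.sin(a)];y=q@[-np.sin(a),np.cos(a)]
    for y0 in range(-75,75,10):
        k=(y>y0)&(y<y0+10);r=x[k&(x>4)];le=x[k&(x<4)]
        print(y0+5,"fence",np.percentile(r,2).round(1) if len(r)>15 else None,"far",np.percentile(r,98).round(1) if len(r)>15 else None,"jaw",np.percentile(le,98).round(1) if len(le)>15 else None)
E
python3 - <<'E'
from look import *
f,s,P=analyse("3");fence(f,s,P)
E
```

```text
[ 465.24 -397.4   153.72] [-1.7991e+02 -5.0000e-02  6.7470e+01] [ 0.1  -0.6  -1.05] 8.743742979561954
bar [ 209   16   55  204 8131] (array([ 471.6, -341.2]), array([143.7,  36.9]), 67.3) 56.0
bar [ 272   16   35  204 6061] (array([ 505.6, -355. ]), array([143.3,  22.1]), 67.3) 56.0
-70 fence 25.0 far 32.1 jaw -23.1
-60 fence 12.1 far 32.7 jaw -14.8
-50 fence 11.2 far 32.3 jaw -11.4
-40 fence 11.1 far 32.2 jaw -11.3
-30 fence 11.0 far 32.4 jaw -11.2
-20 fence 10.9 far 32.2 jaw -6.7
-10 fence 11.4 far 32.5 jaw -6.7
0 fence 11.4 far 32.3 jaw -5.9
10 fence 11.2 far 32.5 jaw -3.1
20 fence 11.1 far 32.3 jaw -3.0
30 fence 11.0 far 32.5 jaw -0.9
40 fence 11.5 far 32.3 jaw 0.1
50 fence 11.4 far 32.5 jaw 0.1
60 fence 11.3 far 32.3 jaw 3.1
70 fence 11.2 far 32.5 jaw 3.1
```

View pics/w3.png

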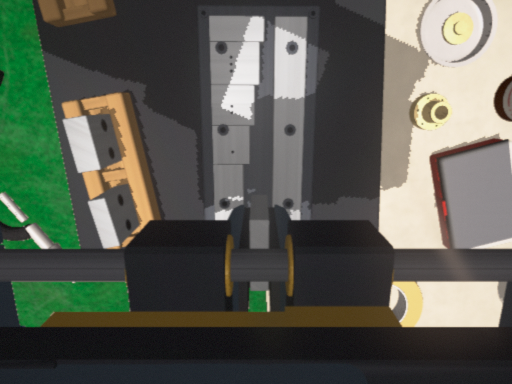

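The slot edges measure the fence at x = 11.2 and jaw steps at -11.3, -6.7, -3 and 0.1, all within 0.5 mm of the drawing. In the image the slot runs from about (262,25) to (262,200), and the plate hangs in line with it. Now I lower it.

Request:
arm_command(rows=[{"delta_pos": [0, 0, 15], "roll": 0, "jaw": 0}, {"delta_pos": [0, 0, 30], "roll": 0, "jaw": 0}, {"delta_pos": [0, 0, 43], "roll": 0, "jaw": 0}, {"delta_pos": [0, 0, 51], "roll": 0, "jaw": 0}, {"delta_pos": [0, 0, 56], "roll": 0, "jaw": 0}, {"delta_pos": [0, 0, 58], "roll": 0, "jaw": 0}, {"delta_pos": [0, 0, 60], "roll": 0, "jaw": 0}, {"delta_pos": [0, 0, 62], "roll": 0, "jaw": 0}, {"delta_pos": [0, 0, 64], "roll": 0, "jaw": 0}, {"delta_pos": [0, 0, 66], "roll": 0, "jaw": 0}, {"delta_pos": [0, 0, 67.5], "roll": 0, "jaw": 0}, {"delta_pos": [0, 0, 69], "roll": 0, "jaw": 0}, {"delta_pos": [0, 0, 70], "roll": 0, "jaw": 0}, {"delta_pos": [0, 0, 70.7], "roll": 0, "jaw": 0}, {"delta_pos": [0, 0, 71.4], "roll": 0, "jaw": 0}, {"delta_pos": [0, 0, 72.1], "roll": 0, "jaw": 0}, {"delta_pos": [0, 0, 72.8], "roll": 0, "jaw": 0}, {"delta_pos": [0, 0, 73.2], "roll": 0, "jaw": 0}, {"delta_pos": [0, 0, 73.2], "roll": 0, "jaw": 0}, {"delta_pos": [0, 0, 73.2], "roll": 0, "jaw": 0}])

```text
time_s: 8.25
ee_pos: [465.8, -398.6, 81.0]
ee_rot: [-180.0, -0.0, 67.4]
force: [0.2, -0.3, -0.4]
gripper_width: 8.8
gripper_force: 30.0
```

Request:
arm_command(rows=[{"delta_pos": [0, 0, 0.6], "roll": 0, "jaw": 0}, {"delta_pos": [0, 0, 1.2], "roll": 0, "jaw": 0}, {"delta_pos": [0, 0, 1.6], "roll": 0, "jaw": 0}, {"delta_pos": [0, 0, 2.0], "roll": 0, "jaw": 0}, {"delta_pos": [0, 0, 2.3], "roll": 0, "jaw": 0}, {"delta_pos": [0, 0, 2.3], "roll": 0, "jaw": 0}])

```text
time_s: 8.75
ee_pos: [465.8, -398.6, 78.6]
ee_rot: [-180.0, -0.0, 67.4]
force: [0.4, 0.4, -1.3]
gripper_width: 8.8
gripper_force: 30.0
```

Request:
arm_command(rows=[{"delta_pos": [0, 0, 0.3], "roll": 0, "jaw": 0}, {"delta_pos": [0, 0, 0.6], "roll": 0, "jaw": 0}, {"delta_pos": [0, 0, 0.6], "roll": 0, "jaw": 0}])

```text
time_s: 9.0
ee_pos: [465.8, -398.6, 78.5]
ee_rot: [180.0, -0.0, 67.4]
force: [-1.9, 1.0, 2.9]
gripper_width: 8.8
gripper_force: 30.0
```

The plate is on the floor. Tool +y is gauge +x, so I move slowly towards the fence.

Request:
arm_command(rows=[{"delta_pos": [0, 0.7, -0.2], "roll": 0, "jaw": 0}, {"delta_pos": [0, 1.4, -0.2], "roll": 0, "jaw": 0}, {"delta_pos": [0, 2.1, -0.2], "roll": 0, "jaw": 0}, {"delta_pos": [0, 2.8, -0.2], "roll": 0, "jaw": 0}, {"delta_pos": [0, 3.4, -0.2], "roll": 0, "jaw": 0}, {"delta_pos": [0, 3.8, -0.2], "roll": 0, "jaw": 0}, {"delta_pos": [0, 4.1, -0.2], "roll": 0, "jaw": 0}, {"delta_pos": [0, 4.1, -0.2], "roll": 0, "jaw": 0}])

```text
time_s: 9.67
ee_pos: [468.6, -399.7, 78.6]
ee_rot: [-179.9, -0.0, 67.5]
force: [-4.1, 2.2, 5.0]
gripper_width: 8.9
gripper_force: 30.0
```

Request:
arm_command(rows=[{"delta_pos": [0, 0, -0.4], "roll": 0, "jaw": 0}, {"delta_pos": [0, 0, -0.4], "roll": 0, "jaw": 0}, {"delta_pos": [0, 0, -0.4], "roll": 0, "jaw": 0}])

```text
time_s: 9.92
ee_pos: [469.7, -400.3, 78.6]
ee_rot: [180.0, -0.0, 67.4]
force: [-1.3, -0.7, 1.3]
gripper_width: 8.8
gripper_force: 30.0
```

That was floor friction. With less downforce the plate sits at x of about 6.2, so I close the last bit.

Request:
arm_command(rows=[{"delta_pos": [0, 0.3, -0.1], "roll": 0, "jaw": 0}, {"delta_pos": [0, 0.5, -0.1], "roll": 0, "jaw": 0}, {"delta_pos": [0, 0.7, -0.1], "roll": 0, "jaw": 0}, {"delta_pos": [0, 0.7, -0.1], "roll": 0, "jaw": 0}, {"delta_pos": [0, 0.7, -0.1], "roll": 0, "jaw": 0}])

```text
time_s: 10.33
ee_pos: [469.8, -400.3, 78.6]
ee_rot: [-179.9, -0.0, 67.4]
force: [-3.2, 0.0, 1.1]
gripper_width: 8.9
gripper_force: 30.0
```

The fence contact is firm at about 3 N. Now I slide along tool +x at just under 10 mm/s.

Request:
arm_command(rows=[{"delta_pos": [0.8, 0, 0], "roll": 0, "jaw": 0}, {"delta_pos": [1.6, 0, 0], "roll": 0, "jaw": 0}, {"delta_pos": [2.4, 0, 0], "roll": 0, "jaw": 0}, {"delta_pos": [3.2, 0, 0], "roll": 0, "jaw": 0}, {"delta_pos": [4.0, 0, 0], "roll": 0, "jaw": 0}, {"delta_pos": [4.8, 0, 0], "roll": 0, "jaw": 0}, {"delta_pos": [5.6, 0, 0], "roll": 0, "jaw": 0}, {"delta_pos": [6.4, 0, 0], "roll": 0, "jaw": 0}, {"delta_pos": [7.2, 0, 0], "roll": 0, "jaw": 0}, {"delta_pos": [8.0, 0, 0], "roll": 0, "jaw": 0}, {"delta_pos": [8.8, 0, 0], "roll": 0, "jaw": 0}, {"delta_pos": [9.6, 0, 0], "roll": 0, "jaw": 0}, {"delta_pos": [10.4, 0, 0], "roll": 0, "jaw": 0}, {"delta_pos": [11.2, 0, 0], "roll": 0, "jaw": 0}, {"delta_pos": [12.0, 0, 0], "roll": 0, "jaw": 0}])

```text
time_s: 11.58
ee_pos: [474.3, -389.5, 78.6]
ee_rot: [-179.9, 0.0, 67.5]
force: [-5.3, -1.9, 0.0]
gripper_width: 9.0
gripper_force: 30.0
```

Request:
arm_command(rows=[{"delta_pos": [0.8, -0.1, 0], "roll": 0, "jaw": 0}, {"delta_pos": [1.6, -0.2, 0], "roll": 0, "jaw": 0}, {"delta_pos": [2.4, -0.2, 0], "roll": 0, "jaw": 0}, {"delta_pos": [3.2, -0.2, 0], "roll": 0, "jaw": 0}, {"delta_pos": [4.0, -0.2, 0], "roll": 0, "jaw": 0}, {"delta_pos": [4.8, -0.2, 0], "roll": 0, "jaw": 0}, {"delta_pos": [5.6, -0.2, 0], "roll": 0, "jaw": 0}, {"delta_pos": [6.4, -0.2, 0], "roll": 0, "jaw": 0}, {"delta_pos": [7.2, -0.2, 0], "roll": 0, "jaw": 0}, {"delta_pos": [8.0, -0.2, 0], "roll": 0, "jaw": 0}, {"delta_pos": [8.8, -0.2, 0], "roll": 0, "jaw": 0}, {"delta_pos": [9.6, -0.2, 0], "roll": 0, "jaw": 0}, {"delta_pos": [10.4, -0.2, 0], "roll": 0, "jaw": 0}, {"delta_pos": [11.2, -0.2, 0], "roll": 0, "jaw": 0}, {"delta_pos": [12.0, -0.2, 0], "roll": 0, "jaw": 0}, {"delta_pos": [12.8, -0.2, 0], "roll": 0, "jaw": 0}, {"delta_pos": [13.6, -0.2, 0], "roll": 0, "jaw": 0}, {"delta_pos": [14.4, -0.2, 0], "roll": 0, "jaw": 0}, {"delta_pos": [15.2, -0.2, 0], "roll": 0, "jaw": 0}, {"delta_pos": [16.0, -0.2, 0], "roll": 0, "jaw": 0}])

```text
time_s: 13.25
ee_pos: [480.6, -374.4, 78.7]
ee_rot: [-180.0, -0.0, 67.4]
force: [-4.5, -0.8, -1.5]
gripper_width: 8.5
gripper_force: 30.0
```

Request:
arm_command(rows=[{"delta_pos": [0.8, 0, 0.1], "roll": 0, "jaw": 0}, {"delta_pos": [1.6, 0, 0.2], "roll": 0, "jaw": 0}, {"delta_pos": [2.4, 0, 0.2], "roll": 0, "jaw": 0}, {"delta_pos": [3.2, 0, 0.2], "roll": 0, "jaw": 0}, {"delta_pos": [4.0, 0, 0.2], "roll": 0, "jaw": 0}, {"delta_pos": [4.8, 0, 0.2], "roll": 0, "jaw": 0}, {"delta_pos": [5.6, 0, 0.2], "roll": 0, "jaw": 0}, {"delta_pos": [6.4, 0, 0.2], "roll": 0, "jaw": 0}, {"delta_pos": [7.2, 0, 0.2], "roll": 0, "jaw": 0}, {"delta_pos": [8.0, 0, 0.2], "roll": 0, "jaw": 0}, {"delta_pos": [8.8, 0, 0.2], "roll": 0, "jaw": 0}, {"delta_pos": [9.6, 0, 0.2], "roll": 0, "jaw": 0}, {"delta_pos": [10.4, 0, 0.2], "roll": 0, "jaw": 0}, {"delta_pos": [11.2, 0, 0.2], "roll": 0, "jaw": 0}, {"delta_pos": [12.0, 0, 0.2], "roll": 0, "jaw": 0}, {"delta_pos": [12.8, 0, 0.2], "roll": 0, "jaw": 0}, {"delta_pos": [13.6, 0, 0.2], "roll": 0, "jaw": 0}, {"delta_pos": [14.4, 0, 0.2], "roll": 0, "jaw": 0}, {"delta_pos": [15.2, 0, 0.2], "roll": 0, "jaw": 0}, {"delta_pos": [16.0, 0, 0.2], "roll": 0, "jaw": 0}])

```text
time_s: 14.92
ee_pos: [486.8, -359.6, 78.6]
ee_rot: [-180.0, -0.0, 67.4]
force: [-4.3, -2.3, -1.7]
gripper_width: 8.8
gripper_force: 30.0
```

Request:
arm_command(rows=[{"delta_pos": [0.8, 0, 0.1], "roll": 0, "jaw": 0}, {"delta_pos": [1.6, 0, 0.2], "roll": 0, "jaw": 0}, {"delta_pos": [2.4, 0, 0.2], "roll": 0, "jaw": 0}, {"delta_pos": [3.2, 0, 0.2], "roll": 0, "jaw": 0}, {"delta_pos": [4.0, 0, 0.2], "roll": 0, "jaw": 0}, {"delta_pos": [4.8, 0, 0.2], "roll": 0, "jaw": 0}, {"delta_pos": [5.6, 0, 0.2], "roll": 0, "jaw": 0}, {"delta_pos": [6.4, 0, 0.2], "roll": 0, "jaw": 0}, {"delta_pos": [7.2, 0, 0.2], "roll": 0, "jaw": 0}, {"delta_pos": [8.0, 0, 0.2], "roll": 0, "jaw": 0}, {"delta_pos": [8.8, 0, 0.2], "roll": 0, "jaw": 0}, {"delta_pos": [9.6, 0, 0.2], "roll": 0, "jaw": 0}, {"delta_pos": [10.4, 0, 0.2], "roll": 0, "jaw": 0}, {"delta_pos": [11.2, 0, 0.2], "roll": 0, "jaw": 0}, {"delta_pos": [12.0, 0, 0.2], "roll": 0, "jaw": 0}, {"delta_pos": [12.8, 0, 0.2], "roll": 0, "jaw": 0}, {"delta_pos": [13.6, 0, 0.2], "roll": 0, "jaw": 0}, {"delta_pos": [14.4, 0, 0.2], "roll": 0, "jaw": 0}, {"delta_pos": [15.2, 0, 0.2], "roll": 0, "jaw": 0}, {"delta_pos": [16.0, 0, 0.2], "roll": 0, "jaw": 0}])

```text
time_s: 16.58
ee_pos: [492.9, -345.0, 78.6]
ee_rot: [-180.0, 0.0, 67.4]
force: [-5.1, -1.1, -1.0]
gripper_width: 9.1
gripper_force: 30.0
```

Request:
arm_command(rows=[{"delta_pos": [0.8, 0, 0.1], "roll": 0, "jaw": 0}, {"delta_pos": [1.6, 0, 0.1], "roll": 0, "jaw": 0}, {"delta_pos": [2.4, 0, 0.1], "roll": 0, "jaw": 0}, {"delta_pos": [3.2, 0, 0.1], "roll": 0, "jaw": 0}, {"delta_pos": [4.0, 0, 0.1], "roll": 0, "jaw": 0}, {"delta_pos": [4.8, 0, 0.1], "roll": 0, "jaw": 0}, {"delta_pos": [5.6, 0, 0.1], "roll": 0, "jaw": 0}, {"delta_pos": [6.4, 0, 0.1], "roll": 0, "jaw": 0}, {"delta_pos": [7.2, 0, 0.1], "roll": 0, "jaw": 0}, {"delta_pos": [8.0, 0, 0.1], "roll": 0, "jaw": 0}, {"delta_pos": [8.8, 0, 0.1], "roll": 0, "jaw": 0}, {"delta_pos": [9.6, 0, 0.1], "roll": 0, "jaw": 0}, {"delta_pos": [10.4, 0, 0.1], "roll": 0, "jaw": 0}, {"delta_pos": [11.2, 0, 0.1], "roll": 0, "jaw": 0}, {"delta_pos": [12.0, 0, 0.1], "roll": 0, "jaw": 0}])

```text
time_s: 17.83
ee_pos: [497.5, -334.1, 78.6]
ee_rot: [-180.0, 0.0, 67.5]
force: [-5.1, -2.3, 0.5]
gripper_width: 9.1
gripper_force: 30.0
```

Request:
arm_command(rows=[{"delta_pos": [0.8, -0.1, 0], "roll": 0, "jaw": 0}, {"delta_pos": [1.6, -0.1, 0], "roll": 0, "jaw": 0}, {"delta_pos": [2.4, -0.1, 0], "roll": 0, "jaw": 0}, {"delta_pos": [3.2, -0.1, 0], "roll": 0, "jaw": 0}, {"delta_pos": [4.0, -0.1, 0], "roll": 0, "jaw": 0}, {"delta_pos": [4.8, -0.1, 0], "roll": 0, "jaw": 0}, {"delta_pos": [5.6, -0.1, 0], "roll": 0, "jaw": 0}, {"delta_pos": [6.4, -0.1, 0], "roll": 0, "jaw": 0}, {"delta_pos": [7.2, -0.1, 0], "roll": 0, "jaw": 0}, {"delta_pos": [8.0, -0.1, 0], "roll": 0, "jaw": 0}, {"delta_pos": [8.8, -0.1, 0], "roll": 0, "jaw": 0}, {"delta_pos": [9.6, -0.1, 0], "roll": 0, "jaw": 0}, {"delta_pos": [10.4, -0.1, 0], "roll": 0, "jaw": 0}, {"delta_pos": [11.2, -0.1, 0], "roll": 0, "jaw": 0}, {"delta_pos": [12.0, -0.1, 0], "roll": 0, "jaw": 0}, {"delta_pos": [12.8, -0.1, 0], "roll": 0, "jaw": 0}, {"delta_pos": [13.6, -0.1, 0], "roll": 0, "jaw": 0}, {"delta_pos": [14.4, -0.1, 0], "roll": 0, "jaw": 0}, {"delta_pos": [15.2, -0.1, 0], "roll": 0, "jaw": 0}, {"delta_pos": [16.0, -0.1, 0], "roll": 0, "jaw": 0}])

```text
time_s: 19.5
ee_pos: [503.7, -319.2, 78.6]
ee_rot: [180.0, 0.0, 67.4]
force: [-5.4, -1.1, -0.1]
gripper_width: 8.6
gripper_force: 30.0
```

Request:
arm_command(rows=[{"delta_pos": [0.5, -0.1, 0], "roll": 0, "jaw": 0}, {"delta_pos": [1.0, -0.1, 0], "roll": 0, "jaw": 0}, {"delta_pos": [1.5, -0.1, 0], "roll": 0, "jaw": 0}, {"delta_pos": [2.0, -0.1, 0], "roll": 0, "jaw": 0}, {"delta_pos": [2.4, -0.1, 0], "roll": 0, "jaw": 0}, {"delta_pos": [2.8, -0.1, 0], "roll": 0, "jaw": 0}, {"delta_pos": [3.2, -0.1, 0], "roll": 0, "jaw": 0}, {"delta_pos": [3.6, -0.1, 0], "roll": 0, "jaw": 0}])

```text
time_s: 20.17
ee_pos: [505.1, -315.8, 78.6]
ee_rot: [180.0, 0.0, 67.4]
force: [-5.2, -2.5, 0.5]
gripper_width: 8.8
gripper_force: 30.0
```

Request:
arm_command(rows=[{"delta_pos": [0.3, 0, 0], "roll": 0, "jaw": 0}, {"delta_pos": [0.6, 0, 0], "roll": 0, "jaw": 0}, {"delta_pos": [0.9, 0, 0], "roll": 0, "jaw": 0}, {"delta_pos": [1.2, 0, 0], "roll": 0, "jaw": 0}, {"delta_pos": [1.4, 0, 0], "roll": 0, "jaw": 0}])

```text
time_s: 20.58
ee_pos: [505.5, -315.0, 78.6]
ee_rot: [180.0, 0.1, 67.5]
force: [-6.3, -4.3, -0.3]
gripper_width: 9.1
gripper_force: 30.0
```

Contact is building: the force along the slot is about 6.4 N at y of about 40.6, and 41 was expected. I ease in for the seating push.

Request:
arm_command(rows=[{"delta_pos": [0.2, 0, 0], "roll": 0, "jaw": 0}, {"delta_pos": [0.4, 0, 0], "roll": 0, "jaw": 0}, {"delta_pos": [0.5, 0, 0], "roll": 0, "jaw": 0}])

```text
time_s: 20.83
ee_pos: [505.5, -315.0, 78.6]
ee_rot: [180.0, 0.1, 67.5]
force: [-6.0, -4.5, -0.1]
gripper_width: 8.9
gripper_force: 30.0
```

Request:
arm_command(rows=[{"delta_pos": [0.3, 0, 0], "roll": 0, "jaw": 0}, {"delta_pos": [0.5, 0, 0], "roll": 0, "jaw": 0}, {"delta_pos": [0.5, 0, 0], "roll": 0, "jaw": 0}])

```text
time_s: 21.08
ee_pos: [505.5, -314.9, 78.6]
ee_rot: [180.0, 0.2, 67.5]
force: [-6.1, -6.2, -0.0]
gripper_width: 8.9
gripper_force: 30.0
```

Request:
arm_command(rows=[{"delta_pos": [0.3, 0, 0], "roll": 0, "jaw": 0}, {"delta_pos": [0.6, 0, 0], "roll": 0, "jaw": 0}, {"delta_pos": [0.8, 0, 0], "roll": 0, "jaw": 0}, {"delta_pos": [0.8, 0, 0], "roll": 0, "jaw": 0}])

```text
time_s: 21.42
ee_pos: [505.6, -314.9, 78.7]
ee_rot: [180.0, 0.2, 67.5]
force: [-7.0, -7.9, -0.9]
gripper_width: 8.9
gripper_force: 30.0
```

Request:
arm_command(rows=[{"delta_pos": [0.3, 0, 0], "roll": 0, "jaw": 0}, {"delta_pos": [0.5, 0, 0], "roll": 0, "jaw": 0}, {"delta_pos": [0.5, 0, 0], "roll": 0, "jaw": 0}, {"delta_pos": [0.5, 0, 0], "roll": 0, "jaw": 0}, {"delta_pos": [0.5, 0, 0], "roll": 0, "jaw": 0}, {"delta_pos": [0.5, 0, 0], "roll": 0, "jaw": 0}, {"delta_pos": [0.5, 0, 0], "roll": 0, "jaw": 0}, {"delta_pos": [0.5, 0, 0], "roll": 0, "jaw": 0}])

```text
time_s: 22.08
ee_pos: [505.6, -314.8, 78.6]
ee_rot: [180.0, 0.3, 67.5]
force: [-8.9, -8.4, -1.2]
gripper_width: 9.1
gripper_force: 30.0
```

The push held at about 11 N along the slot for 0.5 s. I hold briefly, then ease off with light contact remaining.

Request:
arm_command(rows=[{"delta_pos": [0, 0, 0], "roll": 0, "jaw": 0}, {"delta_pos": [0, 0, 0], "roll": 0, "jaw": 0}, {"delta_pos": [0, 0, 0], "roll": 0, "jaw": 0}, {"delta_pos": [-0.4, -0.1, 0], "roll": 0, "jaw": 0}, {"delta_pos": [-0.8, -0.2, 0], "roll": 0, "jaw": 0}, {"delta_pos": [-1.2, -0.3, 0], "roll": 0, "jaw": 0}, {"delta_pos": [-1.6, -0.3, 0.1], "roll": 0, "jaw": 0}, {"delta_pos": [-1.9, -0.3, 0.1], "roll": 0, "jaw": 0}, {"delta_pos": [-1.9, -0.3, 0.1], "roll": 0, "jaw": 0}, {"delta_pos": [-1.9, -0.3, 0.1], "roll": 0, "jaw": 0}])

```text
time_s: 22.92
ee_pos: [505.5, -314.9, 78.6]
ee_rot: [179.9, 0.1, 67.5]
force: [-5.1, -4.4, 0.2]
gripper_width: 8.9
gripper_force: 30.0
```

Request:
arm_command(rows=[{"delta_pos": [-0.4, -0.1, 0.1], "roll": 0, "jaw": 0}, {"delta_pos": [-0.8, -0.2, 0.1], "roll": 0, "jaw": 0}, {"delta_pos": [-0.8, -0.2, 0.1], "roll": 0, "jaw": 0}, {"delta_pos": [-0.8, -0.2, 0.1], "roll": 0, "jaw": 0}], squeeze=8)

```text
time_s: 23.25
ee_pos: [505.4, -315.0, 78.6]
ee_rot: [179.9, 0.0, 67.4]
force: [-4.2, -2.6, 1.7]
gripper_width: 8.9
gripper_force: 8.0
```

Request:
arm_command(rows=[{"delta_pos": [0, 0, 0], "roll": 0, "jaw": 11}, {"delta_pos": [0, 0, 0], "roll": 0, "jaw": 13}, {"delta_pos": [0, 0, 0], "roll": 0, "jaw": 16}, {"delta_pos": [0, 0, 0], "roll": 0, "jaw": 20}, {"delta_pos": [0, 0, 0], "roll": 0, "jaw": 25}, {"delta_pos": [0, 0, 0], "roll": 0, "jaw": 25}, {"delta_pos": [0, 0, 0], "roll": 0, "jaw": 25}])

```text
time_s: 23.83
ee_pos: [505.1, -314.5, 78.1]
ee_rot: [180.0, -0.0, 67.4]
force: [-0.3, 0.3, 0.6]
gripper_width: 23.1
gripper_force: 0.0
```

Released, with no force reading. I lift straight up and look.

Request:
arm_command(rows=[{"delta_pos": [0, 0, -2], "roll": 0, "jaw": 25}, {"delta_pos": [0, 0, -6], "roll": 0, "jaw": 25}, {"delta_pos": [0, 0, -14], "roll": 0, "jaw": 25}, {"delta_pos": [0, 0, -25], "roll": 0, "jaw": 25}, {"delta_pos": [0, 0, -40], "roll": 0, "jaw": 40}, {"delta_pos": [-20, 0, -60], "roll": 0, "jaw": 50}, {"delta_pos": [-40, 0, -80], "roll": 0, "jaw": 60}, {"delta_pos": [-60, 0, -95], "roll": 0, "jaw": 60}, {"delta_pos": [-70, 0, -100], "roll": 0, "jaw": 60}, {"delta_pos": [-70, 0, -100], "roll": 0, "jaw": 60}, {"delta_pos": [-70, 0, -100], "roll": 0, "jaw": 60}, {"delta_pos": [-70, 0, -100], "roll": 0, "jaw": 60}])

```text
time_s: 24.83
ee_pos: [477.8, -378.0, 177.0]
ee_rot: [-179.9, -0.1, 67.5]
force: [-0.4, -1.0, -0.8]
gripper_width: 54.8
gripper_force: 0.0
```

```bash
python3 - <<'E'
from look import *
f,s,P=analyse("5");fence(f,s,P)
z=P[...,2];a=np.radians(-22.6);q=P[...,:2]-(483.9,-350.);x=q@[np.cos(a),np.sin(a)];y=q@[-np.sin(a),np.cos(a)]
n,l,st,c=cv2.connectedComponentsWithStats(((z>74)&(z<92)&(abs(x)<30)&(abs(y)<90)).astype(np.uint8))
i=1+st[1:,4].argmax();m=l==i
print(st[i],rect(np.stack([x,y],-1),m),np.median(z[m]),np.percentile(x[m],[1,99]),np.percentile(y[m],[1,99]))
c=f["img"][max(0,st[i,1]-90):st[i,1]+120,st[i,0]-100:st[i,0]+110];cv2.imwrite("pics/c5.png",cv2.resize(c,None,fx=2.8,fy=2.8,interpolation=2))
E
```

```text
[ 477.76 -377.99  177.04] [-1.7987e+02 -8.0000e-02  6.7450e+01] [-0.45 -1.   -0.8 ] 54.79990850601936
bar [ 209   57   49  187 6741] (array([ 469.9, -344.3]), array([150.5,  36.5]), 66.9) 56.0
bar [ 266   57   31  187 5085] (array([ 504.2, -358.6]), array([150.4,  22.1]), 67.3) 56.0
-70 fence 11.5 far 32.7 jaw -11.5
-60 fence 11.4 far 32.5 jaw -11.4
-50 fence 11.3 far 32.2 jaw -11.3
-40 fence 11.3 far 32.1 jaw -11.1
-30 fence 11.2 far 32.5 jaw -11.0
-20 fence 11.1 far 32.3 jaw -6.8
-10 fence 11.1 far 32.4 jaw -6.8
0 fence 11.0 far 32.6 jaw -6.6
10 fence 11.7 far 204.4 jaw -2.6
20 fence 12.2 far 203.4 jaw -2.6
30 fence 12.3 far 201.6 jaw -0.9
40 fence 12.2 far 32.3 jaw 0.6
50 fence 12.2 far 32.8 jaw 0.6
60 fence 12.0 far 32.5 jaw 2.2
70 fence 11.2 far 32.3 jaw 3.2
[255  77  13  53 686] (array([ 6.7, 41.1]), array([ 8.5, 35.1]), 0.2) 83.98144173507079 [ 2.52169037 10.9447829 ] [23.66179515 58.56424733]
```

View pics/c5.png

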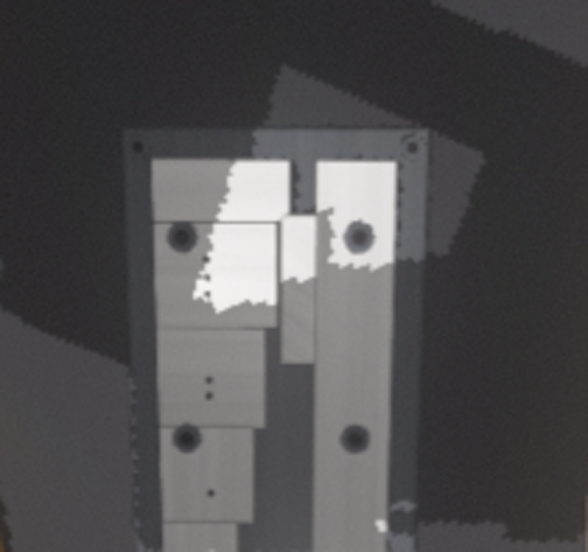

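The crop shows the plate at (298,290) standing against the fence. Its leading end at (298,215) is on the 9 mm shoulder. Its centre measures gauge (6.7, 41.1), it is square to 0.2°, and its top is at z = 84 mm, so it is on the slot floor. I'm handing in.

```bash
python3 -c "
from workcell import env
print(env.job_done())"
```

```text
the job is handed in; nothing more can be done
None
```

The plate from the single stand is the 9 mm one; it is seated on the y = 59 mm shoulder, square against the fence, after a push of about 11 N held for half a second, and the job was handed in at about 25 s (the hand-in returned no verdict).

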